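Draw the sampling arm out to the third mark and hold it

TASK

On the alignment stand of the sampling arm, loosen the hexagonal clamp nut by hand by turning it anticlockwise (seen from above) a quarter turn to its stop. Then pinch the arm's white grip block so that its side button is pushed in, which frees the lock, draw the arm out until its pointer stands at the third long mark on the bed, counted from the sleeve, and finish while holding it still there, still squeezing the button: the arm is sprung and must not be let go. Leave the bottle, the tube rack and the jar where they are.

Things in the scene. Friction and masses are not known exactly. Their poses are not given: they have to be found in the camera images.
- stand: Alignment stand, bolted down; origin on the bench, x = the way the arm is drawn out, z up, sizes in mm. White bed plate x -190..250, y -55..55, 12 thick. A pillar (x -170..-80) holds a level aluminium sleeve, 42 wide, x -180..-20, top 121 above the bench; a bar slides out of its +x end. Dark lines across the bed: long marks (90 long) at x 125, 150, 175, 200; short ones half-way.
- nut (a point): Middle of the dark steel hexagonal clamp nut on top of the sleeve, 148 mm above the bench, at x = -110, y = 0 mm of the stand; turns with the nut, z up along its axis. 32 mm across flats, 36 mm tall, from 129 to 165 mm above the bench, 8 mm free below it. Flats face along this point's x axis and every 60 degrees from it.
- clamp_nut (a joint): Angle of the clamp nut, rad; 0 = tight, grows anticlockwise seen from above, stop at 1.57 (captive: it does not rise). Turning takes about 0.12 N m. Starts at 0 to 0.25. From about 1.0 rad on its hidden pin is clear of the arm; below that the arm cannot be drawn out.
- grip (a point): Centre of the arm's white grip block, 104 mm above the bench, at x = 40 mm (arm home) and y = 0 of the stand, axes as the stand's. Block 50 (x) x 30 (y) x 48 (z) mm, top 128 mm above the bench; moves along x with the arm. 35 mm of bare bar between it and the sleeve; the pointer's head (26 mm diameter) starts 22 mm beyond its +x face.
- button_face (a point): Centre of the outer face of the lock button on the block's -y side. Grey, 30 (x) x 26 (z) mm, standing 6 mm proud of the block, so block and button are 36 mm wide over y, 30 mm with the button fully in. Pushed in along the stand's +y.
- lock_button (a joint): How far the button is pushed in, m: 0 = out, 0.006 = flush. Spring 2.8 N rising to 7 N. The arm is unlocked beyond 0.0035. A gripper centred on grip, or a few mm to either side, pushes the button in fully as it closes across the block.
- boom (a joint): How far the arm is drawn out, m: 0 = home, 0.115 = end stop; the pointer is at the third long mark at 0.075. A spring pulls it home with 2.8 to 3.7 N, friction 0.8 N. If the button is let out on the way the arm springs back to about 0.014.
- pointer (a point): Tip of the pointer: a steel needle 4 mm thick hanging from the arm's head, 3 mm above the bed, at x = 100 mm + boom of the stand.
- mark3 (a point): The middle of the third long mark, on the bed's upper face, at x = 175, y = 0 mm of the stand; axes as the stand's.
- reagent_bottle: Bystander: white bottle, 64 mm diameter, 130 mm tall, origin under its centre.
- tube_rack: Bystander: black tube rack 60 x 200 mm, with tubes 89 mm tall, origin under its centre.
- specimen_jar: Bystander: small jar, 54 mm diameter, 65 mm tall, origin under its centre.

How it is judged:
On the way, in this order (a step that is already met when the one before it is completed fails the run):
1. the clamp nut is turned loose (beyond 1.2 rad) while the arm is still home (value of joint clamp_nut above 1.2 rad and value of joint boom below 0.006 m), for 0.1 s.
2. the fingers pinch the grip block and push the lock button in (value of joint lock_button above 0.0035 m and contact force between the fingers and boom above 3 N), for 0.1 s.
3. the arm is drawn out to the third long mark (all of step 2 and value of joint boom between 0.07 and 0.08 m), for 0.2 s.
At the end, for the whole second after the job is handed in: The program finishes while holding: the pointer is within 5 mm of the third long mark and still, the fingers press the arm with more than 3 N and keep the lock button in by more than 3.5 mm, the clamp nut stays loose (beyond 1.2 rad), and no bystander has moved more than 20 mm (all of step 3 and velocity of joint boom between -0.01 and 0.01 m/s and value of joint clamp_nut above 1.2 rad and distance of each of reagent_bottle, tube_rack, specimen_jar from where it was at the start of the episode below 0.02 m); the arm keeps its last pose, push and grip.
It fails at once if a bystander is shoved aside (moved more than 30 mm) (distance of any of reagent_bottle, tube_rack, specimen_jar from where it was at the start of the episode above 0.03 m).
It also fails if it takes over 48 s, if anything falls off the work surface, if the arm or the gripper's body presses on something with over 40 N, if the wrist force passes 120 N, or if a joint passes its speed limit or range.

ROBOT

A 6-joint arm with a two-finger parallel gripper is mounted at the origin on the work surface. World frame = base frame: x ahead of the robot, y to its left, z up, the work surface at z = 0. Lengths are in m, angles in rad, forces in N, time in s.
With the tool pointing down it reaches from about 0.35 to 0.975 m from the base axis. Payload 4.9 kg.
Tool frame: the origin (TCP) lies midway between the tips of the shut fingers; the grasp point (between the pads) lies behind it (manip.grasp_offset is the y of the grasp point in the tool frame, in m); y points along the fingers, z is the direction in which the jaws open and shut, and the axes are right-handed (so a half turn about y gives the same grasp; the last joint's range is limited). The gripper opens to 85 mm and grips with 20 to 120 N. Pads are 22 mm wide; open, the fingers measure 114 mm over their backs; the gripper's body (76 mm by 85 mm) begins 54 mm behind the grasp point. The pads swing forward as they close: fully open they stand 13 mm farther back than shut.
Start: joints at [1.212, 0.053, 1.613, -0, 1.476, -0.119], TCP at [0.148, 0.607, 0.231] pointing down, gripper open.
Joint ranges: [-3.01, 3.01], [-1.01, 2.22], [0.06, 2.58], [-1.02, 4.17], [0.09, 2.62], [-3.14, 3.14]. Speed limits (rad/s): [2.57, 2.57, 3.14, 3.14, 3.14, 3.14].

INTERFACE

Orientations are given as a unit quaternion [w, x, y, z].
In Python, from plant import manip gives the robot as it stands. The module is installed in compiled form; this text tells all that it offers.
- The arm moves only by the shell command python3 -m jog 'ROWS'. ROWS is a JSON object of lists of equal length, an entry for each row: "offset": the shift along the world's x, y, z in units of 50 mm (1.0 is 50 mm), a list of three; "angular": the turn, a rotation vector about the world's x, y, z in units of 6 degrees (1.0 is 6 degrees), a list of three; "jaw": the finger opening in mm, from 0 to 85.4. In form: {"offset": [[tx, ty, tz], ...], "angular": [[ax, ay, az], ...], "jaw": [jaw, ...]}. A call has 1 to 12 rows; each row shifts and turns the commanded pose from where the row before left it; what a row does not reach is not made up. A row lasts 1/10 s, in which the tool goes at most 50 mm and 8.59 degrees, less where a joint would pass 70% of its speed; a pose out of reach is approached as far as the arm can. A call is refused whole if a number of a shift passes 1 or a number of a turn 1, either way. A call with a gripper value outside its range is refused whole. The fingers move at their own pace and stop on an object; the grip force is fixed at half the most. Time passes only in rows, so rows that do not move let the fingers close. It gives the time, the measured TCP pose, the force and the opening at its end, in the units of the state.
- manip.state(): the state, without advancing time (a new reading comes with each control period).
- manip.grab_frame(name): name is "scene" or "top" or "wrist"; returns the picture (400x640x3 uint8, blue, green, red); there is no depth.
- manip.camera_model(name): a dict with "fx", "fy", "cx", "cy" (pixels), "rvec" (rotation vector, rad) and "tvec" (3), from world to camera coordinates, as OpenCV has them; the wrist camera has in their place "mount" (4x4, takes a point from camera to tool coordinates, whose origin is the TCP and whose axes are the tool frame's). Camera axes: x right, y down, z forward; pixel columns grow to the right and rows downward; lengths in m; the calibration is good to about 2 mm. A picture is of the moment at which its call begins: read the wrist's pose just before it. camera_model takes no time and is no camera call.
- manip.job_done(): hands the job in, once; it reports no verdict.
The state is a dict: "time": time; "joint_pos": joint angles; "joint_vel": joint speeds; "joint_efforts": joint torques, N m; "tool_pos": TCP position; "tool_rot": TCP orientation; "contact_force": force on the tool from outside, world axes, zero at the start; "ft_torque": the same for the moment, N m; "gripper_width": opening from 0.0 (shut) to 1.0 (fully open).
Only numpy, scipy, OpenCV 4.12 (cv2) and the standard library are available. Lean on these libraries where they do the work, as an engineer would, in place of code of your own. Each camera call takes 0.05 s, during which the arm holds its last target.

## Working session

There is one attempt and no reset: what is moved stays moved. The work goes in short steps, Python scripts to look and compute and a shell command to move; the robot and the scene stay as the last step left them, time stands still between calls to the robot, and variables do not carry over. Pictures are saved under pics/ and viewed, and the job is handed in when it is done.

```bash
mkdir -p pics; python3 - <<'E'
from plant import manip
import cv2
s=manip.state();print(s, manip.grasp_offset)
for n in("scene","top","wrist"):
    print(n,manip.camera_model(n)); cv2.imwrite(f"pics/{n}0.png",manip.grab_frame(n))
E
```

```text
{'time': 0.0, 'joint_pos': array([ 1.21199340e+00,  5.33507644e-02,  1.61426610e+00, -7.15361478e-07,
        1.47598603e+00, -1.18995717e-01]), 'joint_vel': array([-0.002056  ,  0.00096012, -0.0012709 , -0.00150871, -0.00122185,
       -0.00151407]), 'joint_efforts': array([-1.51933324e-03, -3.93684769e+01, -3.70173883e+01, -2.14125048e-04,
        7.07063780e-03,  2.66836835e-06]), 'tool_pos': array([0.14822957, 0.60654303, 0.23008345]), 'tool_rot': array([-0.70133892,  0.70272013, -0.08474951,  0.08441364]), 'contact_force': array([0.37806051, 0.44395165, 0.85345947]), 'ft_torque': array([-0.00322094, -0.02796892,  0.01145132]), 'gripper_width': 1.0012858542917569} -0.0187
scene {'fx': 511.88872595249103, 'fy': 511.88872595249103, 'cx': 313.1714040717148, 'cy': 201.76186601357858, 'rvec': array([ 0.90998391,  2.5119248 , -1.04100094]), 'tvec': array([ 0.37110668, -0.15914781,  1.9889074 ])}
top {'fx': 501.83518944942267, 'fy': 501.83518944942267, 'cx': 315.16452034201154, 'cy': 199.68005217277582, 'rvec': array([ 2.17069702, -2.23289508,  0.06063833]), 'tvec': array([0.01308734, 0.49059414, 1.82352314])}
wrist {'fx': 317.6861266924379, 'fy': 317.6861266924379, 'cx': 317.9859613100431, 'cy': 202.44865558810883, 'mount': array([[-6.35817761e-04,  9.49728331e-01,  3.13074581e-01,
        -8.10890458e-02],
       [ 3.39233541e-04, -3.13074421e-01,  9.49728536e-01,
        -1.41795951e-01],
       [ 9.99999740e-01,  7.10059670e-04, -1.23121428e-04,
        -9.67928280e-04],
       [ 0.00000000e+00,  0.00000000e+00,  0.00000000e+00,
         1.00000000e+00]])}
```

View pics/scene0.png

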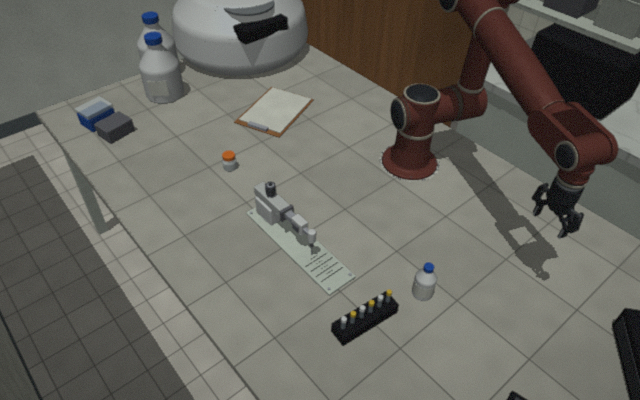

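View pics/top0.png

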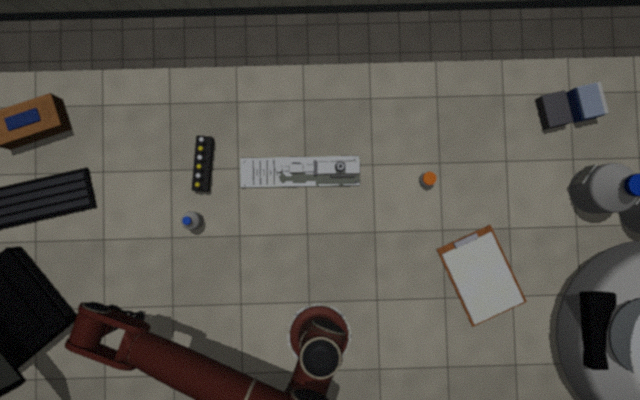

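View pics/wrist0.png

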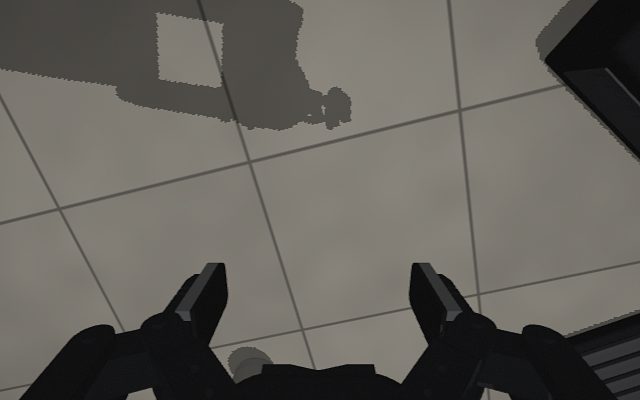

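The top picture shows the stand's bed spanning about (240,157)–(360,188), the marks at its left end and the nut at about (340,167). The rack is at (203,163), the bottle at (190,220) and the jar at (428,179). I'll enlarge it next.

```bash
cat > h.py <<'E'
import numpy as np,cv2
from plant import manip
from scipy.spatial.transform import Rotation as R
def cam(n,st=None):
    m=manip.camera_model(n);K=np.array([[m['fx'],0,m['cx']],[0,m['fy'],m['cy']],[0,0,1]])
    if n=='wrist':
        w,x,y,z=st['tool_rot'];T=np.eye(4);T[:3,:3]=R.from_quat([x,y,z,w]).as_matrix();T[:3,3]=st['tool_pos']
        W=np.linalg.inv(T@m['mount']);return K,W[:3,:3],W[:3,3]
    return K,cv2.Rodrigues(np.array(m['rvec']))[0],np.array(m['tvec'])
def px2w(c,u,v,z):
    K,Rm,t=c;d=Rm.T@np.linalg.inv(K)@[u,v,1];o=-Rm.T@t
    return o+d*(z-o[2])/d[2]
def w2px(c,P):
    K,Rm,t=c;p=(K@(Rm@np.atleast_2d(P).T+t[:,None])).T;return p[:,:2]/p[:,2:]
def zoom(im,u0,v0,u1,v1,k,fn):
    cv2.imwrite(fn,cv2.resize(im[v0:v1,u0:u1],None,fx=k,fy=k,interpolation=cv2.INTER_CUBIC))
E
python3 - <<'E'
from h import *
im=cv2.imread('pics/top0.png');zoom(im,235,140,365,200,6,'pics/top0z.png')
c=cam('top')
for u,v,z in[(240,157,.012),(240,188,.012),(360,157,.012),(360,186,.012),(340,167,.165),(203,163,.06),(188,221,.13),(428,179,.06)]:print(u,v,px2w(c,u,v,z).round(4))
E
```

```text
240 157 [0.655  0.2702 0.012 ]
240 188 [0.5412 0.2726 0.012 ]
360 157 [ 0.643  -0.1698  0.012 ]
360 186 [ 0.5363 -0.1663  0.012 ]
340 167 [ 0.5912 -0.0859  0.165 ]
203 163 [0.6306 0.3957 0.06  ]
188 221 [0.4247 0.4354 0.13  ]
428 179 [ 0.5511 -0.4054  0.06  ]
```

View pics/top0z.png

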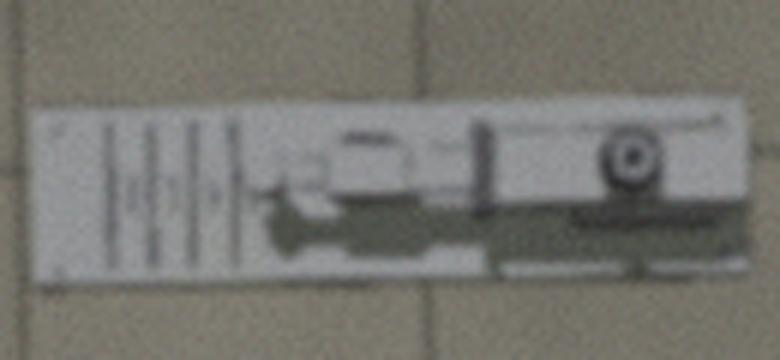

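The enlarged crop shows the bed corners at (32,110), (38,283), (746,98) and (748,272), and the nut top at about (630,157). I'll fit the stand pose to these.

```bash
python3 - <<'E'
from h import *
c=cam('top')
q=np.array([(32,110),(38,283),(746,98),(748,272)])/6+[235,140]-0.4
P=np.array([px2w(c,u,v,.012)[:2] for u,v in q])
S=np.array([(250,-55),(250,55),(-190,-55),(-190,55)])/1000
cs,cp=S.mean(0),P.mean(0);H=(S-cs).T@(P-cp);U,_,V=np.linalg.svd(H);Rm=V.T@np.diag([1,np.linalg.det(V.T@U.T)])@U.T
t=cp-Rm@cs;th=np.degrees(np.arctan2(Rm[1,0],Rm[0,0]))
print(P.round(4),t,th,(P-(S@Rm.T+t)).round(4))
for n,p in[('nut',(-.11,0)),('grip',(.04,0)),('m3',(.175,0))]:print(n,Rm@p+t)
print('nutpix',px2w(c,630/6+235-.4,157/6+140-.4,.165))
from plant import manip
s=manip.state();w,x,y,z=s['tool_rot'];print(R.from_quat([x,y,z,w]).as_matrix().round(3))
E
```

```text
[[ 0.6516  0.2705]
 [ 0.5456  0.2691]
 [ 0.647  -0.166 ]
 [ 0.5403 -0.1638]] [0.59578143 0.02245833] 89.37093567302094 [[-0.0019 -0.0013]
 [ 0.0021 -0.0039]
 [-0.0017  0.0021]
 [ 0.0016  0.0031]]
nut [ 0.59457374 -0.08753504]
grip [0.59622059 0.06245592]
m3 [0.59770276 0.19744779]
nutpix [ 0.59541874 -0.08472676  0.165     ]
[[ 0.971 -0.001  0.238]
 [-0.238 -0.002  0.971]
 [-0.    -1.    -0.002]]
```

```bash
python3 -m jog '{"offset":[[0.5,-0.77,0.05],[0.5,-0.77,0.05],[0.5,-0.77,0.05],[0.5,-0.77,0.05],[0.5,-0.77,0.05],[0.5,-0.77,0.05],[0.5,-0.77,0.05],[0.5,-0.77,0.05],[0.5,-0.77,0.05]],"angular":[[0,0,-0.92],[0,0,-0.92],[0,0,-0.92],[0,0,-0.92],[0,0,-0.92],[0,0,-0.92],[0,0,-0.92],[0,0,-0.92],[0,0,-0.92]],"jaw":[85,85,85,85,85,85,85,85,85]}' && python3 -m jog '{"offset":[[0.5,-0.77,0.02],[0.5,-0.77,0.02],[0.5,-0.77,0.02],[0.5,-0.77,0.02],[0.5,-0.77,0.02],[0.5,-0.77,0.02],[0.5,-0.77,0.02],[0.5,-0.77,0.02],[0.42,-0.71,0.02],[0,0,0],[0,0,0]],"angular":[[0,0,-0.92],[0,0,-0.92],[0,0,-0.92],[0,0,-0.92],[0,0,-0.92],[0,0,-0.92],[0,0,-0.92],[0,0,-0.92],[0,0,-0.92],[0,0,0],[0,0,0]],"jaw":[85,85,85,85,85,85,85,85,85,85,85]}'
python3 - <<'E'
from h import *
s=manip.state();im=manip.grab_frame('wrist');cv2.imwrite('pics/w1.png',im)
import json;json.dump({k:list(np.atleast_1d(v)) for k,v in s.items()},open('s1.json','w'))
w,x,y,z=s['tool_rot'];M=R.from_quat([x,y,z,w]).as_matrix();print(s['tool_pos'],s['joint_pos'],s['time'],M.round(3),np.degrees(np.arctan2(M[1,2],M[0,2])))
print(s['contact_force'],s['ft_torque'])
E
```

```text
time: 1.05
tool_pos: [0.3739, 0.2589, 0.2537]
tool_rot: [0.601, -0.601, 0.373, -0.373]
contact_force: [0.9, 0.0, 0.5]
gripper_width: 0.995
time: 2.15
tool_pos: [0.5942, -0.0834, 0.262]
tool_rot: [0.389, -0.39, 0.591, -0.59]
contact_force: [-0.3, -0.2, -0.0]
gripper_width: 0.993
[ 0.59424352 -0.08338944  0.2619983 ] [-2.63592669e-01 -2.13098620e-02  1.63671940e+00  4.34910781e-04
  1.52794924e+00  1.40277700e-01] 2.15 [[-0.393 -0.002  0.92 ]
 [-0.92   0.001 -0.393]
 [-0.    -1.    -0.002]] -23.14114745754993
[-0.26062398 -0.15083328 -0.02496778] [-0.01353311  0.05954032  0.04780801]
```

View pics/w1.png

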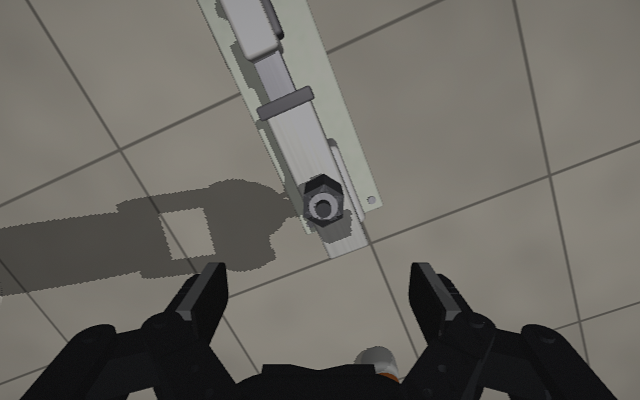

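The nut is at (323,205), with the sleeve running up-left from it and one bed bolt at (371,200). I'll enlarge the nut.

```bash
python3 - <<'E'
from h import *
im=cv2.imread('pics/w1.png');zoom(cv2.convertScaleAbs(im,alpha=1.6),290,165,360,235,8,'pics/w1z.png')
E
```

```text
(no output)
```

View pics/w1z.png

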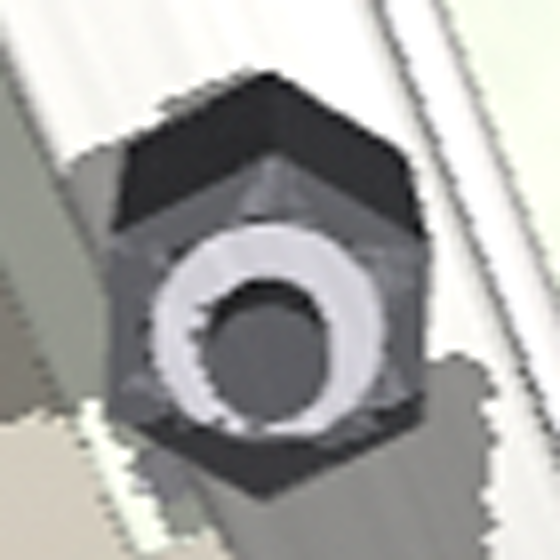

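Top-face corners in the crop: (275,155), (428,240), (422,405), (265,495), (108,415), (112,240).

```bash
python3 - <<'E'
from h import *
import json
s=json.load(open('s1.json'));c=cam('wrist',s)
q=np.array([(275,155),(428,240),(422,405),(265,495),(108,415),(112,240)])/8+[290,165]-.44
P=np.array([px2w(c,u,v,.163)[:2] for u,v in q]);ctr=P.mean(0)
d=P-ctr;a=np.degrees(np.arctan2(d[:,1],d[:,0]));print(ctr,np.hypot(*d.T).round(4),a.round(1))
m=np.degrees(np.angle(np.exp(1j*6*np.radians(a)).mean()))/6;print('corner mod60',m,'flat',m+30)
# bed bolts / end of bed: known bar direction edges
for u,v,z in [(371,200,.012),(343,253,.121),(262,45,.128)]:print(px2w(c,u,v,z))
Rm=R.from_euler('z',89.37,degrees=True).as_matrix()
G=[]
for x in(-.19,.25):
  for y in(-.055,.055):G.append(Rm@[x,y,.012]+[.5958,.0225,0])
for x in(-.18,-.02):
  for y in(-.021,.021):G.append(Rm@[x,y,.121]+[.5958,.0225,0])
im=cv2.imread('pics/w1.png')
for u,v in w2px(c,G):cv2.circle(im,(int(round(u)),int(round(v))),3,(0,0,255),1)
cv2.imwrite('pics/w1o.png',im)
E
```

```text
[ 0.59638319 -0.08715044] [0.0178 0.0182 0.0177 0.0182 0.0187 0.018 ] [  65.     6.9  -51.2 -113.9 -172.9  126.6]
corner mod60 6.752827235834965 flat 36.752827235834964
[ 0.63832253 -0.15276473  0.012     ]
[ 0.5902161  -0.15407148  0.121     ]
[0.59967707 0.04325958 0.128     ]
```

View pics/w1o.png

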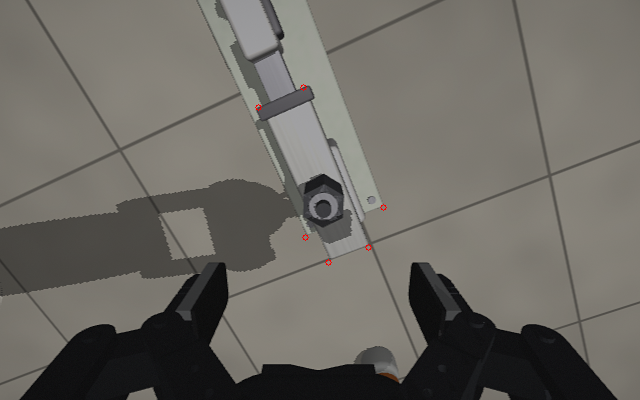

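```bash
python3 -m jog '{"offset":[[0.04,-0.07,-0.4],[0,0,-0.5],[0,0,-0.5],[0,0,-0.5],[0,0,-0.4],[0,0,-0.34],[0,0,0],[0,0,0]],"angular":[[0,0,0],[0,0,0],[0,0,0],[0,0,0],[0,0,0],[0,0,0],[0,0,0],[0,0,0]],"jaw":[85,85,85,85,85,70,60,55]}'
python3 - <<'E'
from h import *
im=manip.grab_frame('wrist');cv2.imwrite('pics/w2.png',im);im=manip.grab_frame('scene');zoom(im,220,150,360,290,4,'pics/s2.png')
E
```

```text
time: 3.0
tool_pos: [0.5964, -0.0857, 0.1312]
tool_rot: [-0.39, 0.39, -0.59, 0.59]
contact_force: [0.1, -0.2, 0.5]
gripper_width: 0.644
```

View pics/w2.png

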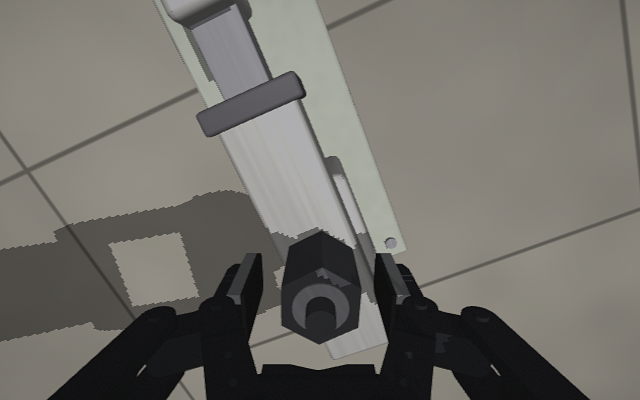

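View pics/s2.png

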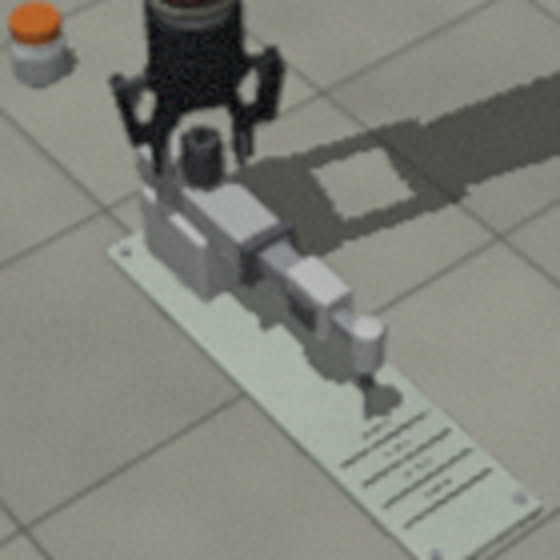

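The pads at columns 250 and 385 straddle the nut, whose faces sit centred at about 321 and parallel to the pads. Closing now.

```bash
python3 -m jog '{"offset":[[0,0,0],[0,0,0],[0,0,0],[0,0,0],[0,0,0],[0,0,0]],"angular":[[0,0,0],[0,0,0],[0,0,0],[0,0,0],[0,0,0],[0,0,0]],"jaw":[40,25,25,25,25,25]}'; python3 -m jog '{"offset":[[0,0,0],[0,0,0],[0,0,0],[0,0,0]],"angular":[[0,0,0.5],[0,0,0.8],[0,0,0.8],[0,0,0.8]],"jaw":[25,25,25,25]}'
```

```text
time: 3.7
tool_pos: [0.5971, -0.0865, 0.1325]
tool_rot: [-0.39, 0.389, -0.59, 0.59]
contact_force: [-1.6, 1.7, 5.6]
gripper_width: 0.369
time: 4.1
tool_pos: [0.5972, -0.0866, 0.1325]
tool_rot: [-0.476, 0.475, -0.523, 0.524]
contact_force: [-1.5, 0.6, 6.0]
gripper_width: 0.362
```

```bash
python3 -m jog '{"offset":[[0,0,0],[0,0,0],[0,0,0],[0,0,0],[0,0,0],[0,0,0],[0,0,0],[0,0,0],[0,0,0],[0,0,0],[0,0,0],[0,0,0]],"angular":[[0,0,0.8],[0,0,1],[0,0,1],[0,0,1],[0,0,1],[0,0,1],[0,0,1],[0,0,1],[0,0,1],[0,0,1],[0,0,0.3],[0,0,0]],"jaw":[25,25,25,25,25,25,25,25,25,25,25,25]}'; python3 - <<'E'
from h import *
s=manip.state();w,x,y,z=s['tool_rot'];M=R.from_quat([x,y,z,w]).as_matrix();print(np.degrees(np.arctan2(M[1,2],M[0,2])),s['ft_torque'],s['joint_pos'])
cv2.imwrite('pics/w3.png',manip.grab_frame('wrist'))
E
```

```text
time: 5.3
tool_pos: [0.5975, -0.0864, 0.1325]
tool_rot: [0.675, -0.674, 0.212, -0.214]
contact_force: [-0.7, 1.9, 4.5]
gripper_width: 0.363
54.93537550034692 [0.19268417 0.12102664 0.05828173] [-2.67146187e-01  8.05909599e-02  1.75327359e+00  6.32233288e-04
  1.30504869e+00 -1.22611288e+00]
```

View pics/w3.png

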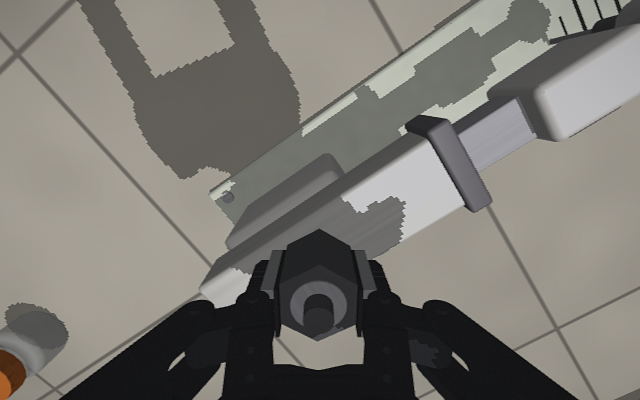

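The nut has turned with the jaws by about 78° to an estimated 85° (1.49 rad). I'll release it, lift, and move over the grip block.

```bash
python3 -m jog '{"offset":[[0,0,0],[0,0,0],[0,0,0],[0,0,0.3],[0,0,0.5],[0,0,0.6],[0,0,0.6],[0,0,0.6],[0,0,0]],"angular":[[0,0,0],[0,0,0],[0,0,0],[0,0,0],[0,0,0],[0,0,0],[0,0,0],[0,0,0],[0,0,0]],"jaw":[60,85,85,85,85,85,85,85,85]}' && python3 -m jog '{"offset":[[0,0.3,0],[0,0.3,0],[0,0.3,0],[0,0.3,0],[0,0.3,0],[0,0.3,0],[0,0.3,0],[0,0.3,0],[0,0.3,0],[0,0.28,0],[0,0,0],[0,0,0]],"angular":[[0,0,-0.9],[0,0,-0.9],[0,0,-0.9],[0,0,-0.9],[0,0,-0.9],[0,0,-0.9],[0,0,-0.9],[0,0,-0.9],[0,0,-1],[0,0,-1],[0,0,0],[0,0,0]],"jaw":[85,85,85,85,85,85,85,85,85,85,85,85]}'
python3 - <<'E'
from h import *
import json
s=manip.state();im=manip.grab_frame('wrist');cv2.imwrite('pics/w4.png',im)
json.dump({k:list(np.atleast_1d(v)) for k,v in s.items()},open('s4.json','w'))
w,x,y,z=s['tool_rot'];M=R.from_quat([x,y,z,w]).as_matrix();print(s['tool_pos'],np.degrees(np.arctan2(M[1,2],M[0,2])),s['joint_pos'][5],M[:,1])
im=manip.grab_frame('scene');zoom(im,220,150,360,290,4,'pics/s4.png')
E
```

```text
time: 6.25
tool_pos: [0.599, -0.0871, 0.2683]
tool_rot: [0.674, -0.674, 0.209, -0.217]
contact_force: [0.1, 0.8, 1.2]
gripper_width: 0.998
time: 7.45
tool_pos: [0.5963, 0.0624, 0.2606]
tool_rot: [-0.499, 0.5, -0.501, 0.501]
contact_force: [-0.0, -0.4, 0.4]
gripper_width: 0.994
[0.5962772  0.06243722 0.26058965] -0.15360551786726176 -0.016844612639045922 [-4.02835477e-04 -4.24455708e-04 -9.99999829e-01]
```

View pics/w4.png

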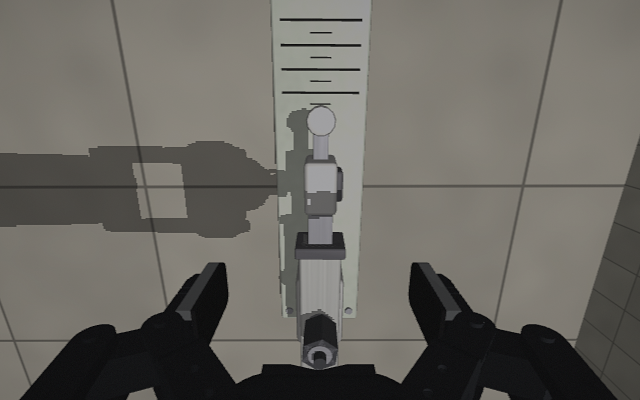

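View pics/s4.png

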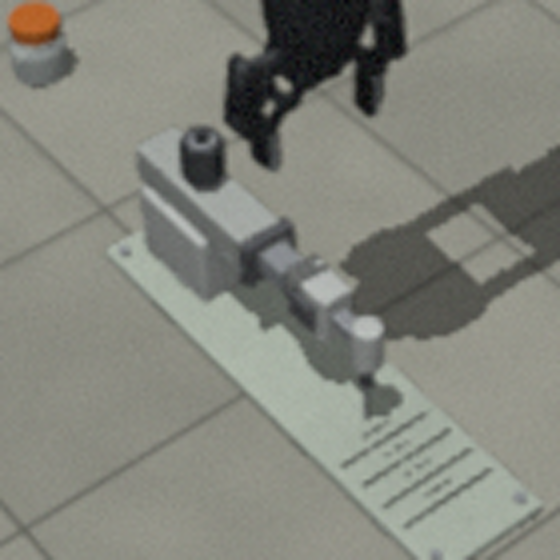

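The wrist view shows the long marks at rows 93, 69, 44 and 19 (centre column about 321), the block top at about columns 305–337, rows 157–193, and the button on its right side at (340,184). The nut is at (319,355) and still clear.

```bash
python3 - <<'E'
from h import *
import json
s=json.load(open('s4.json'));c=cam('wrist',s)
im=cv2.imread('pics/w4.png');zoom(im,260,0,380,120,5,'pics/w4a.png');zoom(cv2.convertScaleAbs(im,alpha=1.3),270,130,370,230,6,'pics/w4b.png')
zoom(cv2.convertScaleAbs(im,alpha=2),280,300,360,380,7,'pics/w4c.png')
E
```

```text
(no output)
```

View pics/w4a.png

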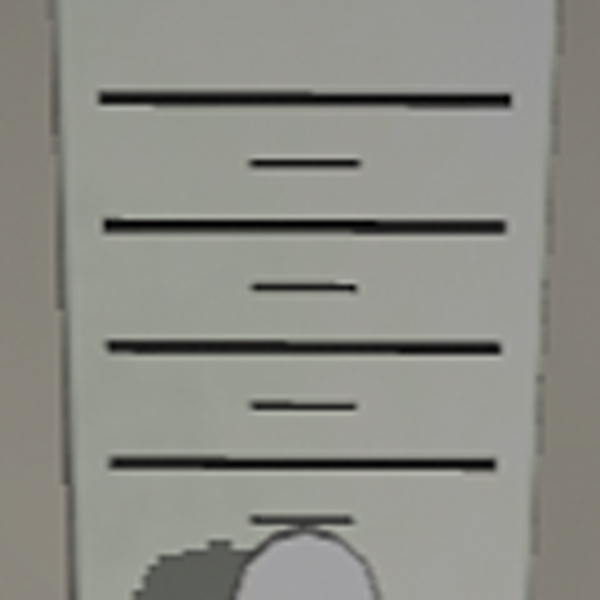

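View pics/w4b.png

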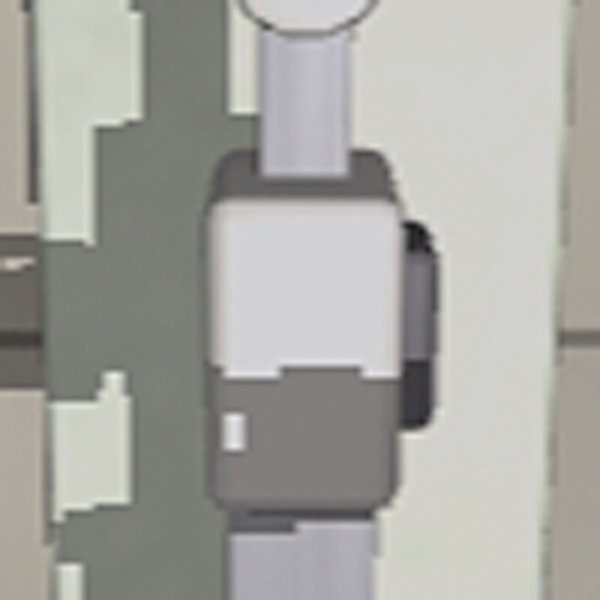

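View pics/w4c.png

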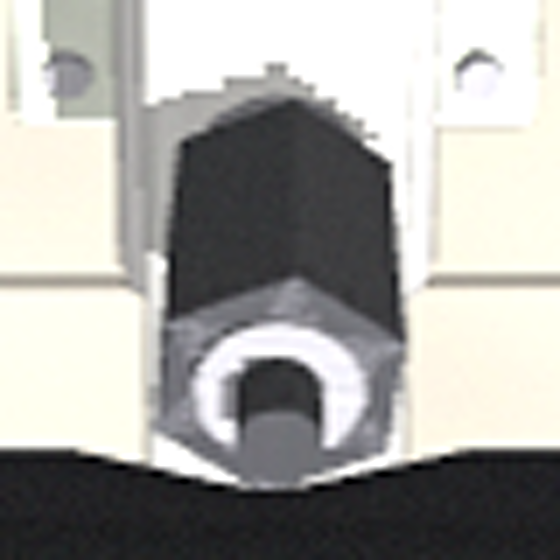

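```bash
python3 - <<'E'
from h import *
import json
s=json.load(open('s4.json'));c=cam('wrist',s)
f=lambda u,v,k,o,z:px2w(c,u/k+o[0]-.4,v/k+o[1]-.4,z)[:2].round(4)
print('marks',[[*f(u,v,5,(260,0),.012)] for u,v in[(110,463),(495,464),(107,346),(500,348),(104,226),(506,228),(99,98),(511,100)]])
print('block top corners',[[*f(u,v,6,(270,130),.126)] for u,v in[(208,200),(402,200),(212,508),(400,508)]])
ang=[np.degrees(np.arctan2(*( -f(*a)+f(*b))[::-1])) for a,b in []]
print('nut',[[*f(u,v,7,(280,300),.163)] for u,v in[(292,278),(403,342),(163,325),(280,395)]])
E
```

```text
marks [[np.float64(0.5533), np.float64(0.148)], [np.float64(0.6427), np.float64(0.1476)], [np.float64(0.5535), np.float64(0.1731)], [np.float64(0.6428), np.float64(0.1725)], [np.float64(0.5538), np.float64(0.1978)], [np.float64(0.6432), np.float64(0.1972)], [np.float64(0.5537), np.float64(0.223)], [np.float64(0.6433), np.float64(0.2224)]]
block top corners [[np.float64(0.5833), np.float64(0.0874)], [np.float64(0.6118), np.float64(0.0874)], [np.float64(0.5832), np.float64(0.0393)], [np.float64(0.6123), np.float64(0.0392)]]
nut [[np.float64(0.5982), np.float64(-0.0703)], [np.float64(0.613), np.float64(-0.0809)], [np.float64(0.581), np.float64(-0.078)], [np.float64(0.5966), np.float64(-0.0897)]]
```

The block centre is at (0.5977, 0.0630) and the third mark at y = 0.1975. I'll descend over the block.

```bash
python3 -m jog '{"offset":[[0.03,0.01,-0.4],[0,0,-0.5],[0,0,-0.5],[0,0,-0.5],[0,0,-0.5],[0,0,-0.5],[0,0,-0.4],[0,0,-0.25],[0,0,0],[0,0,0]],"angular":[[0,0,-0.04],[0,0,0],[0,0,0],[0,0,0],[0,0,0],[0,0,0],[0,0,0],[0,0,0],[0,0,0],[0,0,0]],"jaw":[85,85,85,85,85,85,85,70,60,55]}'
python3 - <<'E'
from h import *
im=manip.grab_frame('wrist');cv2.imwrite('pics/w5.png',im);im=manip.grab_frame('scene');zoom(im,220,150,360,290,4,'pics/s5.png')
E
```

```text
time: 8.55
tool_pos: [0.5984, 0.0628, 0.084]
tool_rot: [-0.498, 0.497, -0.502, 0.503]
contact_force: [0.5, -0.3, 0.1]
gripper_width: 0.643
```

View pics/w5.png

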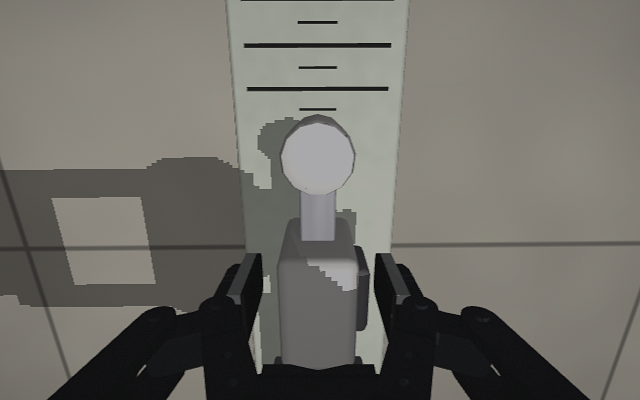

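View pics/s5.png

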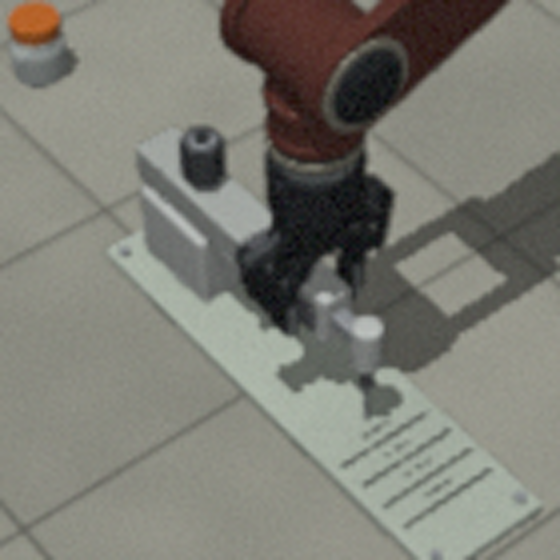

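The block, with its button at (361,288), sits between the pads at columns 250 and 385. Closing on it.

```bash
python3 -m jog '{"offset":[[0,0,0],[0,0,0],[0,0,0],[0,0,0],[0,0,0],[0,0,0],[0,0,0],[0,0,0]],"angular":[[0,0,0],[0,0,0],[0,0,0],[0,0,0],[0,0,0],[0,0,0],[0,0,0],[0,0,0]],"jaw":[40,22,22,22,22,22,22,22]}'
python3 - <<'E'
from h import *
im=manip.grab_frame('wrist');cv2.imwrite('pics/w6.png',im);print(manip.state()['tool_pos'])
E
```

```text
time: 9.45
tool_pos: [0.5983, 0.0631, 0.0855]
tool_rot: [-0.498, 0.498, -0.502, 0.502]
contact_force: [-4.1, 0.1, 7.6]
gripper_width: 0.343
[0.59829703 0.06311052 0.08547981]
```

View pics/w6.png

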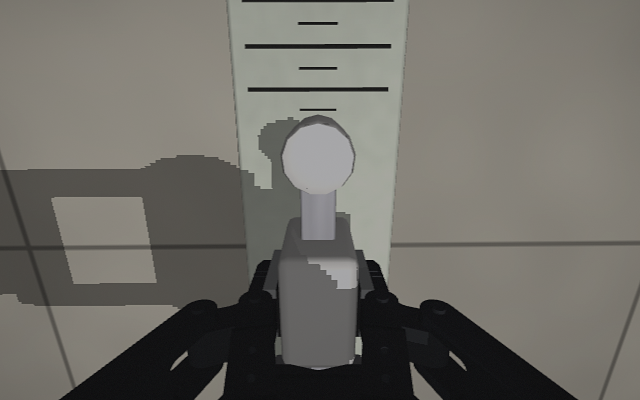

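The jaws stop at about 29–30 mm, so the button is flush. Drawing out now.

```bash
python3 -m jog '{"offset":[[0,0.05,0],[0,0.1,0],[0,0.15,0],[0,0.15,0],[0,0.15,0],[0,0.15,0],[0,0.15,0],[0.01,0.15,0],[0,0.15,0],[0,0.1,0],[0,0,0],[0,0,0]],"angular":[[0,0,0],[0,0,0],[0,0,0],[0,0,0],[0,0,0],[0,0,0],[0,0,0],[0,0,0],[0,0,0],[0,0,0],[0,0,0],[0,0,0]],"jaw":[22,22,22,22,22,22,22,22,22,22,22,22]}'
```

```text
time: 10.7
tool_pos: [0.5987, 0.1279, 0.0855]
tool_rot: [-0.498, 0.498, -0.502, 0.503]
contact_force: [-4.0, -3.3, 7.6]
gripper_width: 0.342
```

```bash
python3 -m jog '{"offset":[[0,0.1,0],[0,0.1,0],[0,0,0],[0,0,0],[0,0,0],[0,0,0]],"angular":[[0,0,0],[0,0,0],[0,0,0],[0,0,0],[0,0,0],[0,0,0]],"jaw":[22,22,22,22,22,22]}'
python3 - <<'E'
from h import *
s=manip.state();c=cam('wrist',s);im=manip.grab_frame('wrist');cv2.imwrite('pics/w7.png',im);sc=manip.grab_frame('scene');tp=manip.grab_frame('top')
zoom(sc,260,200,360,300,6,'pics/s7.png');zoom(tp,235,140,365,200,6,'pics/t7.png')
print('pred head z.128',px2w(c,318,155,.128))
E
```

```text
time: 11.3
tool_pos: [0.5988, 0.1377, 0.0855]
tool_rot: [-0.498, 0.498, -0.502, 0.503]
contact_force: [-4.5, -3.1, 7.2]
gripper_width: 0.346
pred head z.128 [0.59843576 0.20025928 0.128     ]
```

View pics/w7.png

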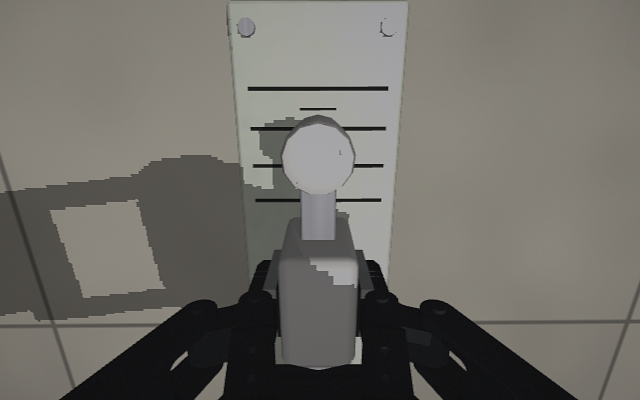

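View pics/s7.png

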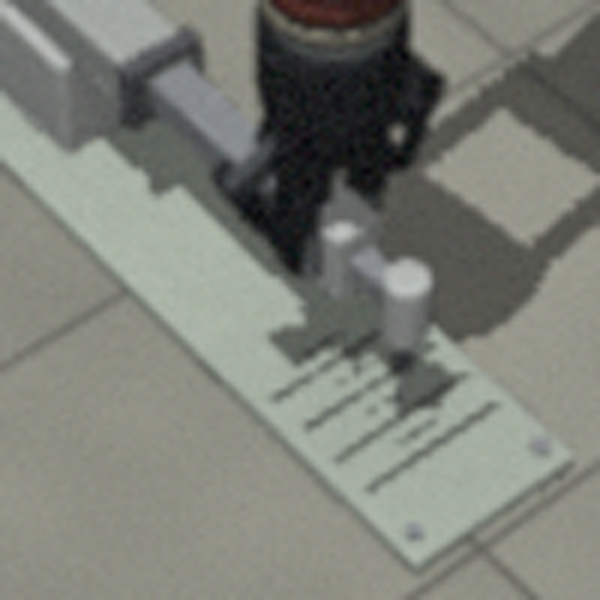

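View pics/t7.png

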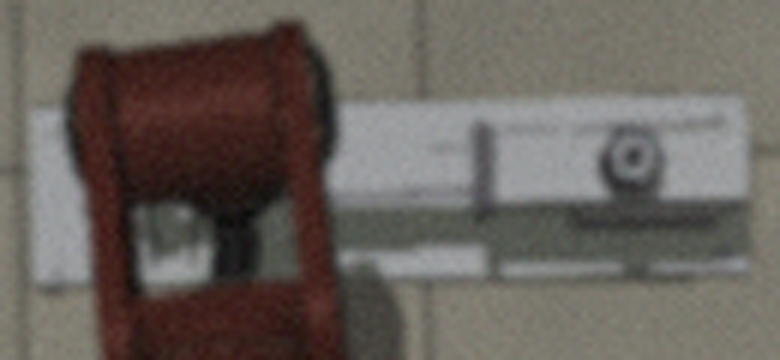

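In w6 the 125 mark sat at row 89; now the 200 mark sits exactly there, with the block and head in the same place in the wrist view. So the draw was 75 mm with no slip, and the TCP shift of 74.6 mm agrees. I'll let it settle and hand in.

```bash
python3 -m jog '{"offset":[[0,0,0],[0,0,0],[0,0,0],[0,0,0]],"angular":[[0,0,0],[0,0,0],[0,0,0],[0,0,0]],"jaw":[22,22,22,22]}'; python3 - <<'E'
from plant import manip
import numpy as np
s=manip.state();print(s['tool_pos'],np.abs(s['joint_vel']).max(),s['gripper_width'],s['time']);print(manip.job_done())
E
```

```text
time: 11.85
tool_pos: [0.5988, 0.1377, 0.0855]
tool_rot: [-0.498, 0.498, -0.502, 0.503]
contact_force: [-3.7, -2.5, 8.0]
gripper_width: 0.343
[0.59881062 0.13766114 0.08546764] 0.0012095254373949693 0.3427882859874352 11.85
the job is handed in; nothing more can be done
None
```

I loosened the clamp nut, drew the arm out to the third long mark, and handed the job in at 11.85 s while still squeezing the button and holding it there. The hand-in gave no verdict, so these are my own checks:

- **Nut:** I gripped it across its flats and turned it about 78° anticlockwise, to an estimated 85° (1.49 rad). That is short of the stop but well past the required 1.2 rad. The figure comes from the gripper's turn plus a picture of the nut's starting angle. The hexagon looks the same every 60°, so later pictures could not confirm it independently.
- **Button:** The jaws closed to about 29 mm across the block, which means the button is flush.
- **Draw:** The gripper moved 74.6 mm. In the wrist picture the 200 mark ended up where the 125 mark had been, which is a 75 mm draw with no slip. I did not see the pointer tip at the mark itself, because the head hid it from the wrist camera and it was too small to read in the scene picture.
- **Holding:** The arm was still at the last reading, with about 3 N of spring pull along the draw.
- **Bystanders:** The bottle, rack and jar were never approached. I did not measure their positions again at the end.

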